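# Check the stops of two ware-cart brake levers

## Task

Check the brake levers of the two ware-cart handles on the bench, the red lever first and then the blue one: from the outside, with the backs of the fingers, press the lever in towards its bar until it comes up against its stop, keep it there for a full second without forcing it, then let it spring all the way back out before going on. Do not pinch or grasp anything, do not touch the black grip bars, and leave the kiln posts and everything else on the bench where they stand.

Things in the scene. Friction and masses are not known exactly. Their poses are not given: they have to be found in the camera images.
- red_handle: the red handle's fixed bench stand, bolted down, cannot move: dark steel plate 120 (x) x 240 (y) x 12 mm with two short aluminium pillars at y = +-100 mm that carry the grip bar. Origin: centre of the plate's underside, on the table. Its +x axis points from the lever side (robot side) towards the bar.
- red_bar: the black rubber grip bar of the red handle, 28 mm diameter, 240 mm long, level along its own y; origin at its centre, 100 mm above the table. It is fixed. The fingers must not touch it.
- red_press (a point): point on the outer face (robot side, away from the bar) of the red brake lever, 115 mm from its pivot, half-way up the blade, 100 mm above the table; moves with the lever. +x = the way to press (level, square to the blade, towards the bar), z up. The blade is straight and level, 8 mm thick, 20 mm high, 150 mm long with a 22 mm ball end. Above it is open; 35 mm below it is free.
- red_lever (a joint): angle of the red lever about its upright pivot (at the bar's +y end, 45 mm robot-side of the bar's axis; from above it turns anticlockwise when pressed), rad. 0 = let go; grows as pressed; rigid stop at 0.27, leaving 27 mm or more between blade and bar; the press point travels 31 mm. Return spring at the press point: 3.3 N at rest, 6.8 N just before the stop.
- blue_handle: the blue handle's fixed bench stand, bolted down, cannot move: dark steel plate 120 (x) x 240 (y) x 12 mm with two short aluminium pillars at y = +-100 mm that carry the grip bar. Origin: centre of the plate's underside, on the table. Its +x axis points from the lever side (robot side) towards the bar.
- blue_bar: the black rubber grip bar of the blue handle, 28 mm diameter, 240 mm long, level along its own y; origin at its centre, 100 mm above the table. It is fixed. The fingers must not touch it.
- blue_press (a point): point on the outer face (robot side, away from the bar) of the blue brake lever, 115 mm from its pivot, half-way up the blade, 100 mm above the table; moves with the lever. +x = the way to press (level, square to the blade, towards the bar), z up. The blade is straight and level, 8 mm thick, 20 mm high, 150 mm long with a 22 mm ball end. Above it is open; 35 mm below it is free.
- blue_lever (a joint): angle of the blue lever about its upright pivot (at the bar's -y end, 45 mm robot-side of the bar's axis; from above it turns clockwise when pressed), rad. 0 = let go; grows as pressed; rigid stop at 0.34, leaving 27 mm between blade and bar; the press point travels 39 mm. Return spring at the press point: 3.3 N at rest, 7.7 N just before the stop.
- post_a: loose cream triangular kiln post with a hole, about 50 mm wide, 50 mm tall, standing on the table close in front of (robot side of) the red handle's stand; origin at centre of underside. Leave alone.
- post_b: loose whitish triangular kiln post, about 50 mm wide, 45 mm tall, close in front of the blue handle's stand; origin at centre of underside. Leave alone.
- post_c: loose cream triangular kiln post, about 50 mm wide, 60 mm tall, behind the handles; origin at centre of underside. Leave alone.
- rub_block: loose black rubbing block with red grip, 100 x 60 x 52 mm, between the robot and the handles; origin at centre of underside. Leave alone.
- disc_stack: loose stack (one piece) of round clay discs, 72 mm across, 27 mm tall, behind the handles; origin at centre of underside. Leave alone.
- cone_box: loose white carton with a blue band, 80 x 150 x 60 mm, behind the handles; origin at centre of underside. Leave alone.
- brick: loose pinkish brick, 65 x 110 x 60 mm, behind the handles; origin at centre of underside. Leave alone.

How it is judged:
By the outcome, as a careful person would: the job done as asked, in the order asked, and still so for the second after the job is handed in, with the robot touching nothing.
It also fails if it takes over 58 s, if anything falls off the work surface, if the arm or the gripper's body presses on something with over 40 N, if the wrist force passes 120 N, or if a joint passes its speed limit or range.

## Robot

A 6-joint arm with a two-finger parallel gripper is mounted at the origin on the work surface. World frame = base frame: x ahead of the robot, y to its left, z up, the work surface at z = 0. Lengths are in m, angles in rad, forces in N, time in s.
With the tool pointing down it reaches from about 0.325 to 0.9 m from the base axis. Payload 6.1 kg.
Tool frame: the origin (TCP) lies at the very end of the fingers, on their centre line; the grasp point (between the pads) lies 19 mm behind it; z points along the fingers, y is the line along which they close (so a half turn about z gives the same grasp; the last joint's range is limited). The gripper opens to 87 mm and grips with 3 to 60 N. Pads are 19 mm wide; open, the fingers measure 117 mm over their backs; the gripper's body (75 mm by 190 mm) begins 51 mm behind the grasp point.
Start: joints at [-0.126, 0.22, 1.526, -0, 1.395, -0.126], TCP at [0.625, -0, 0.223] pointing down, gripper open.
Joint ranges: [-2.98, 2.98], [-0.91, 2.08], [0.09, 2.57], [-1.24, 4.39], [0.2, 2.65], [-2.68, 2.68]. Speed limits (rad/s): [2.57, 2.57, 3.01, 3.14, 3.14, 3.14].

## Interface

Orientations are given as a rotation vector (axis times angle).
In Python, from rig import manip, camera gives the robot as it stands.
- The arm moves only by the tool carry_out, never from a script. Its argument "motion" is a list that holds one entry, the list of rows, each a list of 6 numbers: the shift along the tool's x, y, z in mm, then the turn, a rotation vector about the tool's x, y, z in degrees. A call has 1 to 8 rows; each row shifts and turns the commanded pose from where the row before left it, along the tool's axes as they then stand; what a row does not reach is not made up. A row lasts 1/10 s, in which the tool goes at most 50 mm and 8.59 degrees, less where a joint would pass 70% of its speed; a pose out of reach is approached as far as the arm can. A call is refused whole if a number of a shift passes 50 or a number of a turn 8.59, either way. A call with a gripper value outside its range is refused whole. "fingers" is the closure, from -1 (fully open) to 1 (shut), set as the call begins (left out, the last holds). The fingers move at their own pace and stop on an object; the grip force is fixed at half the most. Time passes only in rows, so rows that do not move let the fingers close. It gives the time, the measured TCP pose, the force, the opening and the grip force at its end, in the units of the state.
- manip.observe(): the state, without advancing time (a new reading comes with each control period).
- camera(name): name is "scene" or "side" or "wrist"; returns a dict with "image" (384x512x3 uint8, red, green, blue), "camera_matrix" (3x3 intrinsics, pixels), "T" (4x4, takes a point from camera to world coordinates); the wrist camera has in their place "mount" (4x4, takes a point from camera to tool coordinates, whose origin is the TCP and whose axes are the flange's). Camera axes: x right, y up, looking along -z (the intrinsics and any distortion apply to the point x, -y, -z); pixel columns grow to the right and rows downward; lengths in m; the calibration is good to about 2 mm. The wrist camera is an equidistant fisheye: a pixel r from the principal point sees the ray r / f radians off the axis. A picture is of the moment at which its call begins: read the wrist's pose just before it. There is no depth.
- manip.hand_in(): hands the job in; it is judged then, once.
The state is a dict: "time_s": time; "q": joint angles; "joint_velocities": joint speeds; "joint_torque": joint torques, N m; "position": TCP position; "eef_rot": TCP orientation; "force": force on the tool from outside, world axes, zero at the start; "ft_torque": the same for the moment, N m; "grip_width": finger opening in m; "grasp_force": force on a finger pad.
Only numpy, scipy, OpenCV 4.12 (cv2) and the standard library are available. Lean on these libraries where they do the work, as an engineer would, in place of code of your own. Each camera call takes 0.05 s, during which the arm holds its last target. There are 200 camera calls.

## Working session

There is one attempt and no reset: what is moved stays moved. The work goes in short steps, Python scripts to look and compute and a tool call to move; the robot and the scene stay as the last step left them, time stands still between calls to the robot, and variables do not carry over. Pictures are saved under pics/ and viewed, at most 10 in all, crops included, and the job is handed in when it is done.

Besides the shell and the picture viewer there is one more tool, called in YAML: its name, and indented under it one key for each argument. carry_out: Moves the arm, as the interface text tells. Its arguments: {"type":"object","properties":{"motion":{"type":"array","items":{"type":"array","items":{"type":"array","items":{"type":"number"}}}},"fingers":{"type":"number"}},"required":["motion"]}

```bash
mkdir -p pics; python3 - <<'E'
from rig import manip,camera
import cv2,numpy as np
print(manip.observe())
for n in("scene","side"):
    c=camera(n);print(n,c["camera_matrix"],c["T"],[k for k in c])
    cv2.imwrite(f"pics/{n}0.png",cv2.resize(c["image"][:,:,::-1],(800,600),interpolation=cv2.INTER_CUBIC))
    cv2.imwrite(f"pics/{n}_raw.png",c["image"][:,:,::-1])
E
```

```text
{'time_s': 0.0, 'q': array([-1.26105024e-01,  2.21225802e-01,  1.52762886e+00,  2.07945114e-05,
        1.39468156e+00, -1.26062169e-01]), 'joint_velocities': array([-3.56542660e-04,  9.93099610e-04,  1.33255584e-03, -4.61600924e-04,
        1.19778668e-03, -7.87826541e-05]), 'joint_torque': array([-1.67445501e-05, -4.94609964e+01, -3.87383544e+01,  6.99962187e-02,
        5.70271199e-02, -1.42064664e-04]), 'position': array([6.24377110e-01, 7.90725453e-05, 2.21428060e-01]), 'eef_rot': array([-2.22039759e+00, -2.22029430e+00,  1.84383897e-03]), 'force': array([0.36674765, 0.07591584, 0.91515537]), 'ft_torque': array([-0.0261177 , -0.05128636,  0.05640882]), 'grasp_force': 0.0, 'grip_width': 0.08702159472621057}
scene [[391.0890808    0.         254.74378771]
 [  0.         391.0890808  193.56670678]
 [  0.           0.           1.        ]] [[-0.77558084 -0.37069943  0.51093668  1.00728595]
 [ 0.63078931 -0.48598652  0.60491483  0.522643  ]
 [ 0.02406676  0.79145375  0.61075507  0.61841988]
 [ 0.          0.          0.          1.        ]] ['image', 'camera_matrix', 'T']
side [[350.61713348   0.         258.79702127]
 [  0.         350.61713348 184.926426  ]
 [  0.           0.           1.        ]] [[ 0.98293856  0.15001133 -0.10643492  0.49499793]
 [-0.18357744  0.76407733 -0.61845384 -0.54486845]
 [-0.01145057  0.62744117  0.77857977  0.77982729]
 [ 0.          0.          0.          1.        ]] ['image', 'camera_matrix', 'T']
```

View pics/scene0.png

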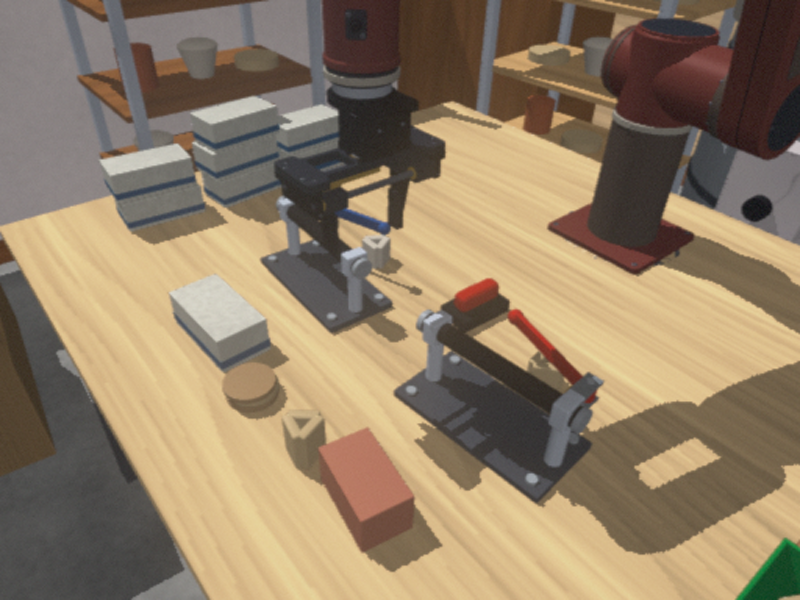

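View pics/side0.png

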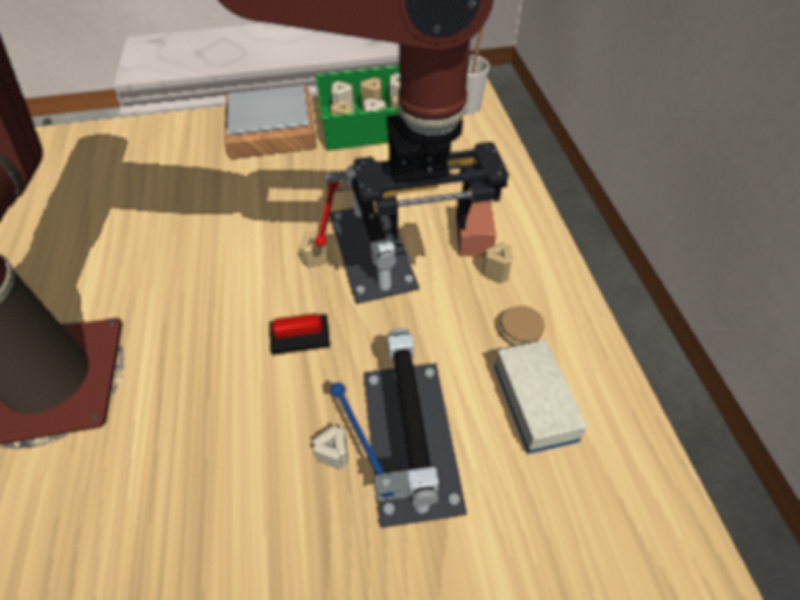

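The side view shows the blue lever with its ball at (337,388) and pivot near (385,485), the red ball at (321,241), and the blue plate corners. In the scene view the red ball is at (516,317) and the red plate corners at (396,393), (540,500) and (590,440).

```bash
cat > h.py <<'E'
import numpy as np
C={"scene":(391.089,254.744,193.567,np.array([[-0.77558084,-0.37069943,0.51093668,1.00728595],[0.63078931,-0.48598652,0.60491483,0.522643],[0.02406676,0.79145375,0.61075507,0.61841988]])),
"side":(350.617,258.797,184.926,np.array([[0.98293856,0.15001133,-0.10643492,0.49499793],[-0.18357744,0.76407733,-0.61845384,-0.54486845],[-0.01145057,0.62744117,0.77857977,0.77982729]]))}
def P(cam,u,v,z,s=1.5625):
    f,cx,cy,T=C[cam]; u=(u+.5)/s-.5; v=(v+.5)/s-.5
    d=T[:,:3]@np.array([(u-cx)/f,-(v-cy)/f,-1]); o=T[:,3]
    return (o+d*(z-o[2])/d[2]).round(4)
E
python3 - <<'E'
from h import P
for n,c,u,v,z in [("redball","scene",516,317,.1),("redball","side",321,241,.1),("redbladeend","scene",590,400,.1),("redpiv","side",333,180,.105),
("rp far L","scene",396,393,.012),("rp near","scene",540,497,.012),("rp","scene",590,440,.012),("rp side","side",357,299,.012),("rp side","side",417,289,.012),("rp side lefttop","side",333,211,.012),
("blueball","side",337,388,.1),("blueball","scene",385,226,.1),("blueend","side",380,470,.1),
("bp","side",366,374,.012),("bp","side",435,365,.012),("bp","side",465,514,.012),("bp","side",380,525,.012),
("bp","scene",333,328,.012),("bp","scene",390,302,.012),("bp","scene",262,262,.012),
("bluebar far","side",401,350,.114),("bluebar near","side",420,470,.114),
("redbar","scene",450,328,.114),("redbar","scene",560,395,.114),
("posta","side",312,250,.05),("postb","side",330,446,.045),("rub","side",299,325,.052)]:print(n,c,P(c,u,v,z))
E
```

```text
redball scene [0.4664 0.1308 0.1   ]
redball side [0.4663 0.1276 0.1   ]
redbladeend scene [0.513  0.2882 0.1   ]
redpiv side [0.5031 0.2778 0.105 ]
rp far L scene [0.6296 0.0764 0.012 ]
rp near scene [0.6018 0.3074 0.012 ]
rp scene [0.4863 0.2913 0.012 ]
rp side side [0.5128 0.0594 0.012 ]
rp side side [0.6219 0.0613 0.012 ]
rp side lefttop side [0.4942 0.2945 0.012 ]
blueball side [ 0.4629 -0.1605  0.1   ]
blueball scene [ 0.4598 -0.1657  0.1   ]
blueend side [ 0.5038 -0.2864  0.1   ]
bp side [ 0.5072 -0.0945  0.012 ]
bp side [ 0.6193 -0.0992  0.012 ]
bp side [ 0.6084 -0.3341  0.012 ]
bp side [ 0.4933 -0.3266  0.012 ]
bp scene [ 0.6199 -0.0896  0.012 ]
bp scene [ 0.5095 -0.0877  0.012 ]
bp scene [ 0.6169 -0.3148  0.012 ]
bluebar far side [ 0.5603 -0.1249  0.114 ]
bluebar near side [ 0.552 -0.301  0.114]
redbar scene [0.566  0.1047 0.114 ]
redbar scene [0.5473 0.2686 0.114 ]
posta side [0.4461 0.1575 0.05  ]
postb side [ 0.4409 -0.2185  0.045 ]
rub side [ 0.4123 -0.007   0.052 ]
```

carry_out:
  motion:
    - [[30,-34,0,0,0,0],[30,-34,0,0,0,0],[30,-34,0,0,0,0],[30,-34,0,0,0,0],[30,-34,0,0,0,0],[28,-34,0,0,0,0],[0,0,0,0,0,6.5],[0,0,0,0,0,6.5]]
  fingers: 1

```text
time_s: 0.9
position: [0.4197, 0.179, 0.2224]
eef_rot: [-2.46, -1.953, 0.0]
force: [-0.7, 0.6, 0.4]
grip_width: 0.0307
grasp_force: 0.0
```

```bash
python3 - <<'E'
from rig import manip,camera
import cv2
o=manip.observe();print({k:o[k] for k in("time_s","position","eef_rot","force","grip_width","grasp_force")})
c=camera("wrist");print(c["camera_matrix"],c["mount"])
cv2.imwrite("pics/w1.png",cv2.resize(c["image"][:,:,::-1],(800,600),interpolation=cv2.INTER_CUBIC))
E
```

```text
{'time_s': 0.9, 'position': array([0.41972177, 0.17898125, 0.22237097]), 'eef_rot': array([-2.46044361e+00, -1.95340309e+00,  8.33131064e-06]), 'force': array([-0.66845316,  0.55575333,  0.44890883]), 'grip_width': 0.030747450963398846, 'grasp_force': 0.0}
[[297.31863964   0.         257.47233441]
 [  0.         297.31863964 192.60795253]
 [  0.           0.           1.        ]] [[ 6.63334576e-04  9.66018006e-01  2.58473929e-01  7.06105617e-02]
 [ 9.99999252e-01 -9.06338337e-04  8.20992173e-04 -1.07615687e-03]
 [ 1.02735805e-03  2.58473191e-01 -9.66017885e-01 -1.60742988e-01]
 [ 0.00000000e+00  0.00000000e+00  0.00000000e+00  1.00000000e+00]]
```

View pics/w1.png

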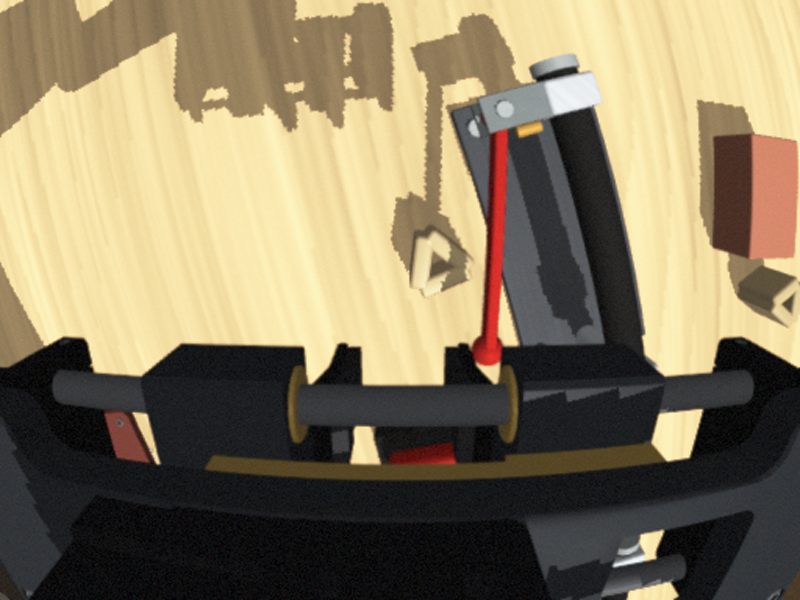

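The wrist view shows the red pivot pin at (505,108), the ball at (487,350), and the blade running nearly straight up the picture. Post A is at (435,262), robot side of the lever.

```bash
cat >> h.py <<'E'
M=np.array([[6.63334576e-04,9.66018006e-01,2.58473929e-01,7.06105617e-02],[9.99999252e-01,-9.06338337e-04,8.20992173e-04,-1.07615687e-03],[1.02735805e-03,2.58473191e-01,-9.66017885e-01,-1.60742988e-01]])
from scipy.spatial.transform import Rotation as R
def W(pos,rv,u,v,z,s=1.5625):
    x=((u+.5)/s-.5-257.472)/297.3186; y=((v+.5)/s-.5-192.608)/297.3186
    t=np.hypot(x,y); d=np.array([x/t*np.sin(t),-y/t*np.sin(t),-np.cos(t)])
    Rw=R.from_rotvec(rv).as_matrix(); o=Rw@M[:,3]+pos; d=Rw@M[:,:3]@d
    return o+d*(z-o[2])/d[2]
def lever(piv,ball,sgn):
    d=(ball-piv)[:2]; L=np.linalg.norm(d); d/=L; n=np.array([-d[1],d[0]])*sgn
    p=piv[:2]+.115*d-.004*n; print("L",L,"yaw",np.degrees(np.arctan2(n[1],n[0])),"press",p,"contact tcp",p-.015*n)
    return p,n
E
python3 - <<'E'
from h import *
pos=np.array([.41972,.17898,.22237]);rv=[-2.46044,-1.9534,0]
w=lambda u,v,z:W(pos,rv,u,v,z)
print("ball",w(487,350,.1),"piv .115/.125",w(505,108,.115),w(505,108,.125),"blade",w(499,140,.11),w(493,320,.11))
p,n=lever(w(505,108,.12),w(487,350,.1),1)
for u,v in[(499,140),(493,320)]:
    print(w(u,v,.11))
# where TCP is relative to blade
m=w(496,230,.11)[:2];print("mid",m, "gap to outer face", (m-pos[:2])@n-.004-.015)
print("post a top",w(435,262,.05))
E
```

```text
ball [0.46393896 0.12930511 0.1       ] piv .115/.125 [0.50176867 0.27715197 0.115     ] [0.49926659 0.27606445 0.125     ] blade [0.49508394 0.25943237 0.11      ] [0.47005967 0.15234746 0.11      ]
L 0.15177681848008315 yaw -13.945748823188307 press [0.46892018 0.16596192] contact tcp [0.45436232 0.16957697]
[0.49508394 0.25943237 0.11      ]
[0.47005967 0.15234746 0.11      ]
mid [0.48214191 0.20714878] gap to outer face 0.03479322372643982
post a top [0.44389911 0.18474373 0.05      ]
```

carry_out:
  motion:
    - [[0,0,45,0,0,0],[0,0,45,0,0,0],[0,0,44,0,0,0],[0,15,0,0,0,0],[0,10,0,0,0,0.5],[0,0,0,0,0,0],[0,0,0,0,0,0]]

```text
time_s: 1.65
position: [0.4464, 0.1725, 0.0896]
eef_rot: [2.467, 1.945, 0.003]
force: [-0.5, -0.4, -0.5]
grip_width: 0.0006
grasp_force: 0.0
```

```bash
python3 - <<'E'
from rig import manip,camera
import cv2
o=manip.observe();print({k:o[k] for k in("time_s","position","eef_rot","force","grip_width","grasp_force")})
c=camera("wrist")
cv2.imwrite("pics/w2.png",cv2.resize(c["image"][:,:,::-1],(800,600),interpolation=cv2.INTER_CUBIC))
E
```

```text
{'time_s': 1.65, 'position': array([0.44639616, 0.17245204, 0.08964201]), 'eef_rot': array([2.46655209, 1.94451426, 0.00267242]), 'force': array([-0.47559483, -0.38775365, -0.47751342]), 'grip_width': 0.0006258804424251716, 'grasp_force': 0.0}
```

View pics/w2.png

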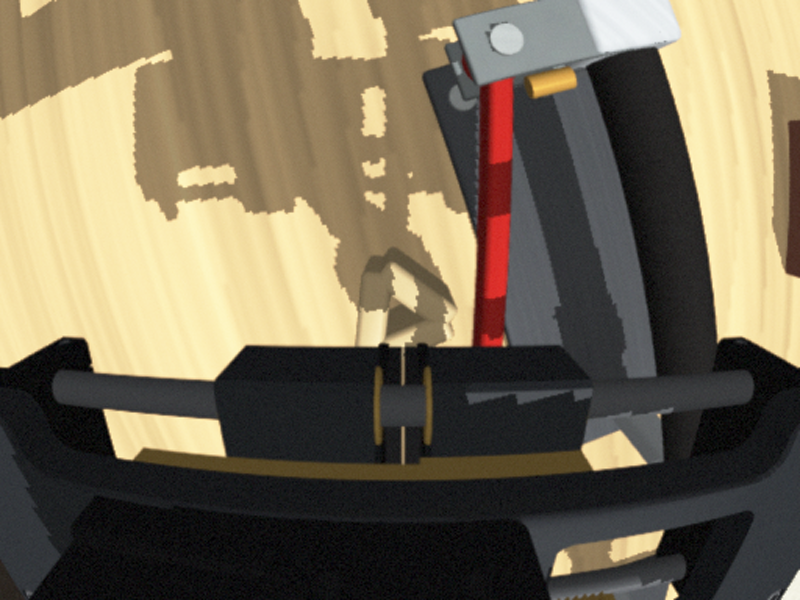

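The wrist view shows the closed fingers clear of the blade, which sits at (490,330), with the post below the fingertips. Next I close the last gap in small steps.

carry_out:
  motion:
    - [[0,3,0,0,0,0],[0,3,0,0,0,0],[0,2,0,0,0,0],[0,2,0,0,0,0],[0,0,0,0,0,0]]

```text
time_s: 2.2
position: [0.4553, 0.17, 0.0886]
eef_rot: [2.467, 1.945, 0.0]
force: [-0.2, -0.4, 0.1]
grip_width: 0.0007
grasp_force: 0.0
```

carry_out:
  motion:
    - [[0,2,0,0,0,0],[0,0,0,0,0,0]]

```text
time_s: 2.4
position: [0.4572, 0.1695, 0.0885]
eef_rot: [2.467, 1.945, 0.0]
force: [0.5, 0.5, -0.2]
grip_width: 0.0002
grasp_force: 0.0
```

carry_out:
  motion:
    - [[0,2,0,0,0,0],[0,0,0,0,0,0]]

```text
time_s: 2.6
position: [0.4592, 0.1691, 0.0886]
eef_rot: [2.467, 1.945, 0.0]
force: [-0.2, -0.5, 0.2]
grip_width: 0.0006
grasp_force: 0.0
```

carry_out:
  motion:
    - [[0,2,0,0,0,0],[0,0,0,0,0,0]]

```text
time_s: 2.8
position: [0.4612, 0.1686, 0.0886]
eef_rot: [2.467, 1.945, 0.0]
force: [-0.2, -0.5, -0.1]
grip_width: 0.0005
grasp_force: 0.0
```

carry_out:
  motion:
    - [[0,2,0,0,0,0],[0,0,0,0,0,0]]

```text
time_s: 3.0
position: [0.4623, 0.1683, 0.0884]
eef_rot: [-2.466, -1.944, 0.002]
force: [-3.1, 0.3, 1.8]
grip_width: 0.0001
grasp_force: 1.8
```

```bash
python3 - <<'E'
from rig import manip,camera
import cv2
o=manip.observe();print({k:o[k] for k in("time_s","position","force","ft_torque")})
c=camera("side");i=c["image"][100:170,170:270,::-1]
cv2.imwrite("pics/s3.png",cv2.resize(i,(800,560),interpolation=cv2.INTER_CUBIC))
E
```

```text
{'time_s': 3.0, 'position': array([0.46228979, 0.168257  , 0.08836197]), 'force': array([-3.0643939 ,  0.2818505 ,  1.83736943]), 'ft_torque': array([0.11085914, 0.50193238, 0.00397036])}
```

View pics/s3.png

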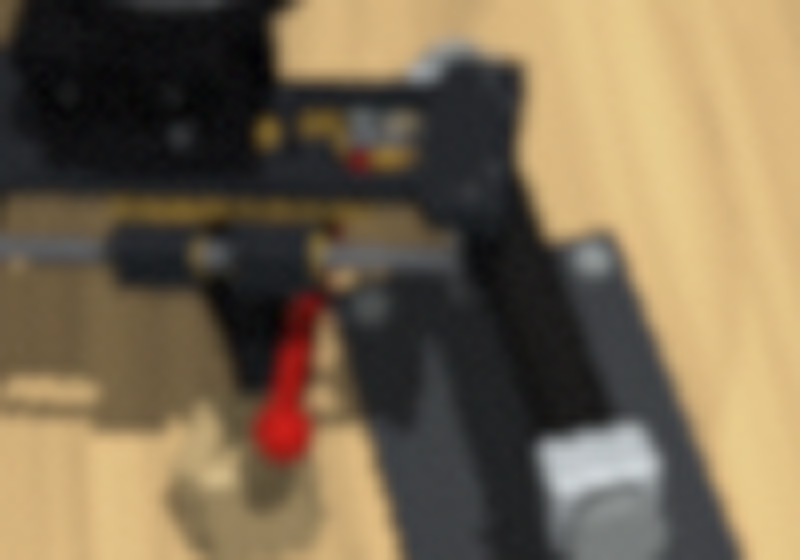

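The side crop shows the finger's back against the outer face of the red blade, short of the ball at (280,430), and well away from the bar. The force reading of −3.1 N in x matches the spring preload, so I follow the lever's arc.

carry_out:
  motion:
    - [[-0.3,3,0,0,0,-1.5],[-0.3,3,0,0,0,-1.5],[-0.3,3,0,0,0,-1.5],[-0.3,3,0,0,0,-1.5],[-0.3,3,0,0,0,-1.5],[-0.3,3,0,0,0,-1.5],[-0.3,3,0,0,0,-1.5],[0,0,0,0,0,0]]

```text
time_s: 3.85
position: [0.4832, 0.1627, 0.0883]
eef_rot: [-2.277, -2.164, 0.001]
force: [-6.1, 1.1, 2.5]
grip_width: 0.0006
grasp_force: 3.1
```

carry_out:
  motion:
    - [[-0.2,2,0,0,0,-1],[-0.2,2,0,0,0,-1],[0,0,0,0,0,0]]

```text
time_s: 4.15
position: [0.4869, 0.1621, 0.0883]
eef_rot: [-2.239, -2.203, 0.002]
force: [-6.6, 0.8, 2.3]
grip_width: 0.0002
grasp_force: 3.4
```

carry_out:
  motion:
    - [[-0.2,2,0,0,0,-1],[0,1,0,0,0,-0.5],[0,0,0,0,0,0]]

```text
time_s: 4.45
position: [0.4897, 0.1618, 0.0883]
eef_rot: [-2.21, -2.232, 0.002]
force: [-6.8, -0.1, 3.4]
grip_width: 0.0007
grasp_force: 3.5
```

carry_out:
  motion:
    - [[0,1,0,0,0,-0.5],[0,0,0,0,0,0]]

```text
time_s: 4.65
position: [0.4907, 0.1616, 0.0883]
eef_rot: [-2.2, -2.242, 0.003]
force: [-7.0, -0.3, 3.6]
grip_width: 0.0003
grasp_force: 3.6
```

carry_out:
  motion:
    - [[0,1,0,0,0,0],[0,0,0,0,0,0]]

```text
time_s: 4.85
position: [0.4916, 0.1616, 0.0883]
eef_rot: [-2.2, -2.241, 0.003]
force: [-6.3, 0.1, 4.7]
grip_width: 0.0006
grasp_force: 3.7
```

carry_out:
  motion:
    - [[0,0.7,0,0,0,0],[0,0,0,0,0,0]]

```text
time_s: 5.05
position: [0.4922, 0.1616, 0.0883]
eef_rot: [-2.2, -2.241, 0.003]
force: [-7.9, -1.7, 4.2]
grip_width: 0.0004
grasp_force: 4.0
```

carry_out:
  motion:
    - [[0,0.7,0,0,0,0],[0,0,0,0,0,0]]

```text
time_s: 5.25
position: [0.4923, 0.1616, 0.0883]
eef_rot: [-2.199, -2.241, 0.005]
force: [-8.7, -1.0, 5.8]
grip_width: 0.0007
grasp_force: 5.3
```

carry_out:
  motion:
    - [[0,0.5,0,0,0,0],[0,0,0,0,0,0]]

```text
time_s: 5.45
position: [0.4924, 0.1616, 0.0882]
eef_rot: [-2.199, -2.24, 0.006]
force: [-11.1, -1.0, 7.4]
grip_width: 0.0006
grasp_force: 6.2
```

The tool has stopped advancing and the force is rising, so the red lever is at its stop. Holding.

carry_out:
  motion:
    - [[0,0,0,0,0,0],[0,0,0,0,0,0],[0,0,0,0,0,0],[0,0,0,0,0,0],[0,0,0,0,0,0],[0,0,0,0,0,0],[0,0,0,0,0,0],[0,0,0,0,0,0]]

```text
time_s: 6.25
position: [0.4924, 0.1616, 0.0882]
eef_rot: [-2.199, -2.24, 0.006]
force: [-11.6, -1.9, 8.4]
grip_width: 0.0004
grasp_force: 6.1
```

carry_out:
  motion:
    - [[0,0,0,0,0,0],[0,0,0,0,0,0],[0,0,0,0,0,0],[0,0,0,0,0,0],[0,0,0,0,0,0],[0,0,0,0,0,0]]

```text
time_s: 6.85
position: [0.4924, 0.1616, 0.0882]
eef_rot: [-2.199, -2.24, 0.006]
force: [-10.5, -1.1, 6.8]
grip_width: 0.0005
grasp_force: 6.1
```

carry_out:
  motion:
    - [[0,-4,0,0,0,1.5],[0.3,-4,0,0,0,1.5],[0.3,-4,0,0,0,1.5],[0.3,-4,0,0,0,1.5],[0.3,-4,0,0,0,1.5],[0.3,-4,0,0,0,1.5],[0.3,-4,0,0,0,1.5],[0.3,-4,0,0,0,1.5]]

```text
time_s: 7.65
position: [0.4625, 0.1667, 0.0886]
eef_rot: [2.426, 1.996, 0.001]
force: [-2.9, 3.9, -0.0]
grip_width: 0.0006
grasp_force: 1.5
```

carry_out:
  motion:
    - [[0,-6,0,0,0,1.5],[0,-10,0,0,0,1],[0,-15,0,0,0,0],[0,0,0,0,0,0],[0,0,0,0,0,0]]

```text
time_s: 8.15
position: [0.4328, 0.1732, 0.0889]
eef_rot: [2.466, 1.945, 0.002]
force: [-0.1, 0.3, 0.5]
grip_width: 0.0005
grasp_force: 0.0
```

```bash
python3 - <<'E'
from rig import manip,camera
import cv2
o=manip.observe();print({k:o[k] for k in("time_s","position","eef_rot","force")})
c=camera("wrist")
cv2.imwrite("pics/w4.png",cv2.resize(c["image"][:,:,::-1],(800,600),interpolation=cv2.INTER_CUBIC))
E
```

```text
{'time_s': 8.15, 'position': array([0.43276442, 0.17324449, 0.08892874]), 'eef_rot': array([2.46590196e+00, 1.94456213e+00, 1.92131407e-03]), 'force': array([-0.05648012,  0.33726055,  0.49117134])}
```

View pics/w4.png

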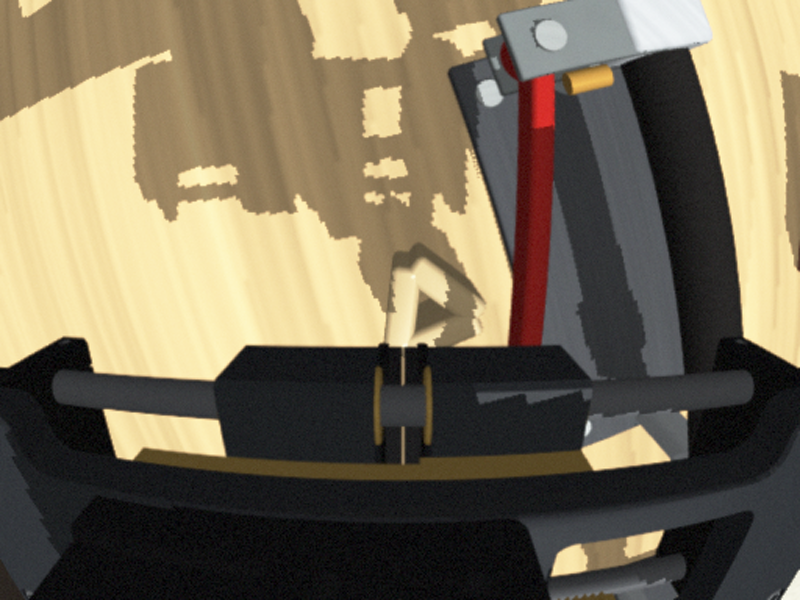

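The wrist view shows the red lever back at rest, with pivot (550,35) and blade (530,330) about where expected against the fingers, and the post unmoved. Next I rise and go to look at the blue lever.

carry_out:
  motion:
    - [[0,0,-44,0,0,0],[0,0,-44,0,0,0],[0,0,-45,0,0,0],[0,0,0,0,0,-7.6],[0,0,0,0,0,-7.6],[0,0,0,0,0,-7.6],[0,0,0,0,0,-7.6],[0,0,0,0,0,0]]

```text
time_s: 9.0
position: [0.4329, 0.1731, 0.2218]
eef_rot: [1.87, 2.524, 0.001]
force: [0.1, 0.5, -0.6]
grip_width: 0.0004
grasp_force: 0.0
```

carry_out:
  motion:
    - [[-42,-14,0,0,0,0],[-42,-14,0,0,0,0],[-42,-14,0,0,0,0],[-42,-14,0,0,0,0],[-42,-14,0,0,0,0],[-42,-14,0,0,0,0],[-42,-14,0,0,0,0],[-42,-14,0,0,0,0]]

```text
time_s: 9.8
position: [0.4226, -0.1831, 0.2219]
eef_rot: [1.876, 2.518, 0.0]
force: [1.1, -0.3, -0.4]
grip_width: 0.0004
grasp_force: 0.0
```

carry_out:
  motion:
    - [[-42,-14,0,0,0,0],[-42,-14,0,0,0,0],[0,0,0,0,0,0],[0,0,0,0,0,0]]

```text
time_s: 10.2
position: [0.42, -0.2702, 0.2212]
eef_rot: [-1.877, -2.518, -0.0]
force: [0.5, 0.5, 0.2]
grip_width: 0.0006
grasp_force: 0.0
```

```bash
python3 - <<'E'
from rig import manip,camera
import cv2
o=manip.observe();print({k:o[k] for k in("time_s","position","eef_rot","force")})
c=camera("wrist")
cv2.imwrite("pics/w5.png",cv2.resize(c["image"][:,:,::-1],(800,600),interpolation=cv2.INTER_CUBIC))
E
```

```text
{'time_s': 10.2, 'position': array([ 0.42003695, -0.27017198,  0.22123153]), 'eef_rot': array([-1.87723449e+00, -2.51804419e+00, -4.61641339e-04]), 'force': array([0.51804793, 0.54199763, 0.18981938])}
```

View pics/w5.png

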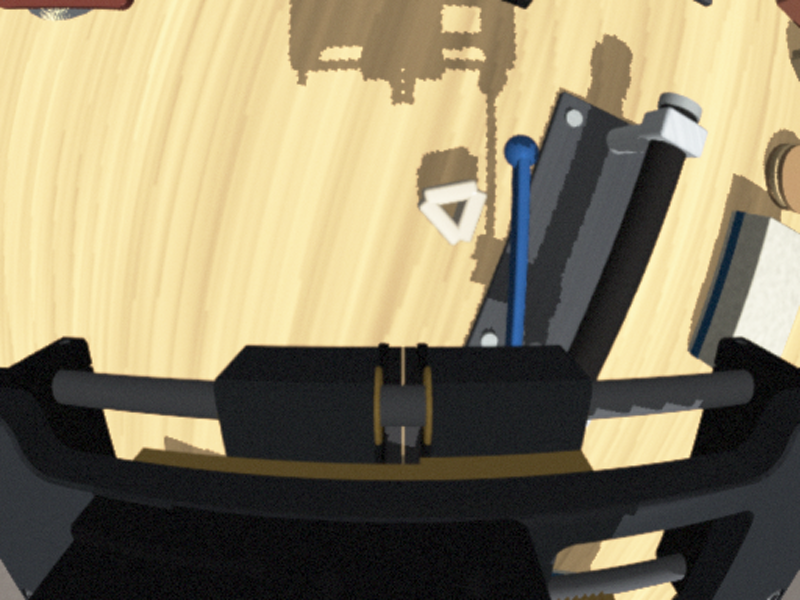

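The wrist view shows the blue ball at (520,151) and the blade top running from about (522,175) to (517,335), again nearly straight up the picture. Post B is at (455,212), and the bar is well to the right.

```bash
python3 - <<'E'
from h import *
pos=np.array([.42004,-.27017,.22123]);rv=[-1.87723,-2.51804,0]
w=lambda u,v,z:W(pos,rv,u,v,z)
b=w(520,151,.1);a=w(522,175,.11);c=w(517,335,.11);print(b,a,c)
d=(a-c)[:2];d/=np.linalg.norm(d);n=np.array([d[1],-d[0]]);print("yaw",np.degrees(np.arctan2(n[1],n[0])))
piv=np.r_[b[:2]-.152*d,.1];print("piv",piv)
p,_=lever(piv,b,-1)
Rw=R.from_rotvec(rv).as_matrix();t=np.r_[p-.0075*n,0];print("to contact, tool mm",1000*(Rw.T@(t-np.r_[pos[:2],0])))
print("tool yaw",np.degrees(np.arctan2(Rw[1,1],Rw[0,1])),"post b",w(455,212,.045))
E
```

```text
[ 0.46156616 -0.16370219  0.1       ] [ 0.46483575 -0.17838826  0.11      ] [ 0.4949336  -0.27300385  0.11      ]
yaw 17.646218203695607
piv [ 0.50764324 -0.30855005  0.1       ]
L 0.15199999999999997 yaw 17.646218203695618 press [ 0.46897051 -0.20017377] contact tcp [ 0.45467631 -0.20472085]
to contact, tool mm [5.29734842e+01 5.93803545e+01 5.65031069e-03]
tool yaw 16.59003882419575 post b [ 0.44146482 -0.21410334  0.045     ]
```

carry_out:
  motion:
    - [[27,10,0,0,0,0],[26,10,0,0,0,-1],[0,0,45,0,0,0],[0,0,45,0,0,0],[0,0,43,0,0,0],[0,15,0,0,0,0],[0,15,0,0,0,0],[0,0,0,0,0,0]]

```text
time_s: 11.05
position: [0.4569, -0.2036, 0.0918]
eef_rot: [1.843, 2.537, 0.001]
force: [0.4, -0.9, 0.3]
grip_width: 0.0002
grasp_force: 0.0
```

carry_out:
  motion:
    - [[0,3,0,0,0,0],[0,2,0,0,0,0],[0,1,0,0,0,0],[0,0,0,0,0,0]]

```text
time_s: 11.45
position: [0.4586, -0.2019, 0.0891]
eef_rot: [1.849, 2.539, 0.0]
force: [0.9, -0.3, -0.4]
grip_width: 0.0
grasp_force: 0.0
```

carry_out:
  motion:
    - [[0,1.5,0,0,0,0],[0,0,0,0,0,0]]

```text
time_s: 11.65
position: [0.4597, -0.2013, 0.0886]
eef_rot: [1.849, 2.54, 0.0]
force: [0.2, 0.3, 0.4]
grip_width: 0.0007
grasp_force: 0.0
```

carry_out:
  motion:
    - [[0,1.5,0,0,0,0],[0,0,0,0,0,0]]

```text
time_s: 11.85
position: [0.461, -0.2007, 0.0884]
eef_rot: [-1.849, -2.54, 0.0]
force: [-0.2, -0.1, 0.3]
grip_width: 0.0003
grasp_force: 0.3
```

carry_out:
  motion:
    - [[0,1.5,0,0,0,0],[0.3,3,0,0,0,1.5],[0.3,3,0,0,0,1.5],[0.3,3,0,0,0,1.5],[0,0,0,0,0,0]]

```text
time_s: 12.35
position: [0.4705, -0.1971, 0.0883]
eef_rot: [-1.947, -2.465, 0.002]
force: [-4.0, -2.7, 1.9]
grip_width: 0.0003
grasp_force: 2.3
```

carry_out:
  motion:
    - [[0.3,3,0,0,0,1.5],[0.3,3,0,0,0,1.5],[0.3,3,0,0,0,1.5],[0.3,3,0,0,0,1.5],[0.3,3,0,0,0,1.5],[0.3,3,0,0,0,1.5],[0,0,0,0,0,0]]

```text
time_s: 13.05
position: [0.4875, -0.1926, 0.0883]
eef_rot: [-2.134, -2.304, 0.003]
force: [-6.6, -3.7, 2.2]
grip_width: 0.0006
grasp_force: 3.3
```

carry_out:
  motion:
    - [[0.3,3,0,0,0,1.5],[0.2,2,0,0,0,1],[0.2,2,0,0,0,1],[0,0,0,0,0,0]]

```text
time_s: 13.45
position: [0.4941, -0.1916, 0.0883]
eef_rot: [-2.202, -2.238, 0.004]
force: [-7.3, -3.4, 2.6]
grip_width: 0.0006
grasp_force: 3.6
```

carry_out:
  motion:
    - [[0.2,2,0,0,0,1],[0.1,1,0,0,0,0.5],[0,0,0,0,0,0]]

```text
time_s: 13.75
position: [0.4969, -0.1913, 0.0883]
eef_rot: [-2.231, -2.209, 0.004]
force: [-7.3, -4.5, 3.2]
grip_width: 0.0006
grasp_force: 3.8
```

carry_out:
  motion:
    - [[0,1,0,0,0,0.5],[0,0,0,0,0,0]]

```text
time_s: 13.95
position: [0.4979, -0.1912, 0.0883]
eef_rot: [-2.241, -2.199, 0.004]
force: [-8.1, -3.4, 2.9]
grip_width: 0.0007
grasp_force: 3.9
```

carry_out:
  motion:
    - [[0,0.7,0,0,0,0],[0,0,0,0,0,0]]

```text
time_s: 14.15
position: [0.4985, -0.1912, 0.0883]
eef_rot: [-2.24, -2.199, 0.004]
force: [-8.3, -4.1, 2.8]
grip_width: 0.0005
grasp_force: 4.0
```

carry_out:
  motion:
    - [[0,0.7,0,0,0,0],[0,0,0,0,0,0]]

```text
time_s: 14.35
position: [0.4991, -0.1912, 0.0883]
eef_rot: [-2.24, -2.199, 0.004]
force: [-8.4, -3.5, 3.7]
grip_width: 0.0003
grasp_force: 4.1
```

carry_out:
  motion:
    - [[0,0.7,0,0,0,0],[0,0,0,0,0,0]]

```text
time_s: 14.55
position: [0.4998, -0.1912, 0.0882]
eef_rot: [-2.24, -2.199, 0.004]
force: [-8.8, -3.3, 4.3]
grip_width: 0.0003
grasp_force: 4.2
```

carry_out:
  motion:
    - [[0,0.7,0,0,0,0],[0,0,0,0,0,0]]

```text
time_s: 14.75
position: [0.5001, -0.1912, 0.0883]
eef_rot: [-2.24, -2.199, 0.005]
force: [-9.9, -3.7, 4.1]
grip_width: 0.0007
grasp_force: 5.0
```

carry_out:
  motion:
    - [[0,0.7,0,0,0,0],[0,0,0,0,0,0]]

```text
time_s: 14.95
position: [0.5002, -0.1913, 0.0882]
eef_rot: [-2.239, -2.198, 0.007]
force: [-12.2, -3.5, 6.5]
grip_width: 0.0003
grasp_force: 6.3
```

The blue lever is at its stop: position is stuck at 0.500 and the force is rising. Holding, then releasing along the arc.

carry_out:
  motion:
    - [[0,0,0,0,0,0],[0,0,0,0,0,0],[0,0,0,0,0,0],[0,0,0,0,0,0],[0,0,0,0,0,0],[0,0,0,0,0,0],[0,0,0,0,0,0],[0,0,0,0,0,0]]

```text
time_s: 15.75
position: [0.5002, -0.1912, 0.0882]
eef_rot: [-2.239, -2.198, 0.007]
force: [-11.6, -2.9, 6.6]
grip_width: 0.0001
grasp_force: 6.2
```

carry_out:
  motion:
    - [[0,0,0,0,0,0],[0,0,0,0,0,0],[0,0,0,0,0,0],[0,0,0,0,0,0],[0,0,0,0,0,0],[0,0,0,0,0,0]]

```text
time_s: 16.35
position: [0.5002, -0.1912, 0.0882]
eef_rot: [-2.239, -2.198, 0.007]
force: [-12.6, -3.2, 7.0]
grip_width: 0.0002
grasp_force: 6.2
```

carry_out:
  motion:
    - [[0,-4,0,0,0,-1.5],[-0.4,-4,0,0,0,-2],[-0.4,-4,0,0,0,-2],[-0.4,-4,0,0,0,-2],[-0.4,-4,0,0,0,-2],[-0.4,-4,0,0,0,-2],[-0.4,-4,0,0,0,-2],[-0.4,-4,0,0,0,-2]]

```text
time_s: 17.15
position: [0.4705, -0.1972, 0.0883]
eef_rot: [-1.923, -2.484, 0.002]
force: [-3.9, -3.4, -0.1]
grip_width: 0.0004
grasp_force: 2.2
```

carry_out:
  motion:
    - [[-0.4,-4,0,0,0,-2],[-0.4,-4,0,0,0,-2],[0,-6,0,0,0,0],[0,-10,0,0,0,0],[0,-15,0,0,0,0],[0,0,0,0,0,0],[0,0,0,0,0,0]]

```text
time_s: 17.85
position: [0.4342, -0.2094, 0.0887]
eef_rot: [1.839, 2.546, 0.001]
force: [0.6, -0.4, -0.9]
grip_width: 0.0003
grasp_force: 0.0
```

carry_out:
  motion:
    - [[0,0,-44,0,0,0],[0,0,-44,0,0,0],[0,0,-45,0,0,0],[-35,-10,0,0,0,0],[-35,-10,0,0,0,0],[0,0,0,0,0,0],[0,0,0,0,0,0]]

```text
time_s: 18.55
position: [0.4376, -0.2821, 0.2213]
eef_rot: [-1.839, -2.546, -0.001]
force: [-0.1, -0.3, 0.0]
grip_width: 0.0009
grasp_force: 0.0
```

```bash
python3 - <<'E'
from rig import manip,camera
import cv2
o=manip.observe();print({k:o[k] for k in("time_s","position","eef_rot","force")})
c=camera("side")
cv2.imwrite("pics/s6.png",cv2.resize(c["image"][:,:,::-1],(800,600),interpolation=cv2.INTER_CUBIC))
E
```

```text
{'time_s': 18.55, 'position': array([ 0.43757056, -0.28209635,  0.22126623]), 'eef_rot': array([-1.83914802e+00, -2.54613836e+00, -1.00008812e-03]), 'force': array([-0.08787034, -0.27682587,  0.01096407])}
```

View pics/s6.png

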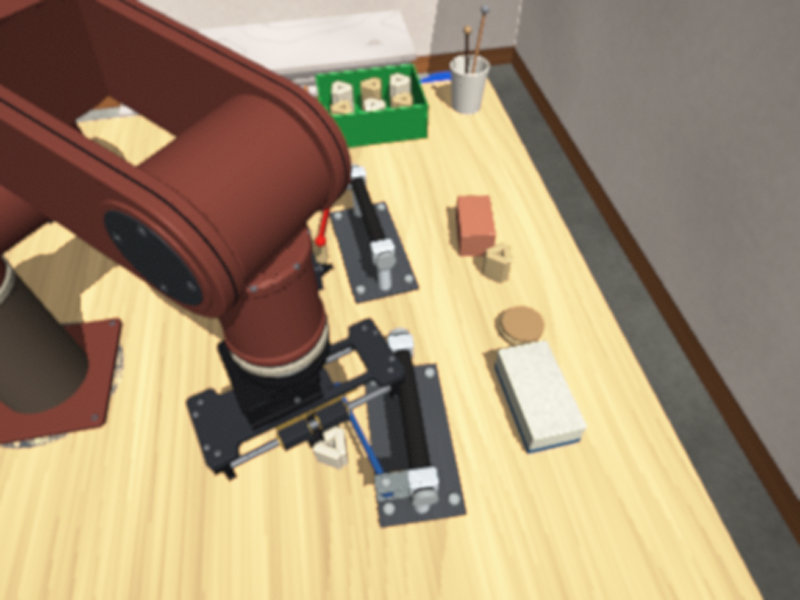

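The side view shows the red ball back at (321,241) and the blue blade on its original line, from (350,412) to (380,470). The posts and other objects stand where they were and the tool is clear, so I hand in.

```bash
python3 -c "
from rig import manip
print(manip.hand_in())"
```

```text
the job is handed in; nothing more can be done
None
```

I pressed the red lever and then the blue one to their stops with the back of the closed fingers, held each for about 1.4 s at 11–13 N, let each spring back, and handed the job in at about 18.6 s.

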